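# Shut the brush box and swing its keeper bar home

## Task

Get the clear brush box ready to carry: push its sliding lid fully shut, then push the free end of the brass keeper bar round on its pivot, across the front of the lid, until it bears snugly on the rubber-tipped stop screw at the far side, and press it there for a moment so that it stays bearing when you let go. Go gently as you reach each stop, for the acrylic cracks when it is forced, and leave everything else where it lies.

Things in the scene. Friction and masses are not known exactly. Their poses are not given: they have to be found in the camera images.
- box: clear acrylic box fixed to the steel tray, 200 mm long (its x), 130 wide (y), 74 high (all sizes in mm); origin: centre of its underside; x runs from its front to its back wall, y to the left, z up. An aluminium angle across its front has a flat leg from x -146 to -100, y -100 to 100, top at z 60. The acrylic cracks if the lid is pressed on the back wall with more than 20 N, or the bar on the stop screw with more than 15 N
- stop_lug (a point): middle of the front face of the dark steel lug at the left end of the angle (box x -94, y 76; lug 22 wide, 7 thick, top at z 82). A stop screw with a black rubber tip 13 across, its axis at box z 66, stands out of it to the front (-x) by 10 to 28 mm: its owner sets it differently each time and this is not measured, find it by feel. The rubber gives 1 mm under 10 N; snug is 5 to 15 N
- lid: clear lid 195 x 114 x 5 in runners along the box's x; origin: middle of its front edge, underside, axes as the box's. Shut: origin at box x -100, its rear edge on the back wall. It starts 35 to 75 mm open, that is towards the front (-x), overhanging the angle. It drags with about 3 N and stays where it is left
- lid_pull (a point): middle of the front face of the white pull strip on the lid's front edge: 90 long (y), 8 thick, 18 high, box z 67 to 85, front face flush with the lid's front edge; this point is at box z 76
- bar: flat brass keeper bar 18 wide, 7 thick (box z 61 to 68), on a vertical pivot bolt (box x -115, y -80; nut to z 77); origin on the pivot, underside; its y points along the bar to the free end, 182 from the pivot. Across: its y parallel to the box's y. It starts 92 to 120 degrees anticlockwise of that (from above), pointing to the front, and closes clockwise. It meets the stop screw 156 from the pivot
- bar_knob (a point): middle of the red knob on the bar's free end, 170 from the pivot: 18 across, box z 76 to 94 on a 15 mm neck from z 68; this point is on its axis at box z 83. The pivot is stiff: turning the bar takes about 4 N at the knob, more only when it bears on something; the bar stays where it is left and keeps bearing on rubber it was pressed on
- shoe_tree: cedar shoe tree, 250 long, 80 wide, 50 high, two steel rods between toe block and heel block; origin at its underside. Bystander.
- tin_burgundy: burgundy twist-cap polish tin, 78 across, 25 high; origin at the centre of its underside. Bystander.
- tin_black: black twist-cap polish tin, 78 across, 25 high; origin at the centre of its underside. Bystander.
- welt_brush: slim welt brush, cedar handle and pointed white nylon head, 180 long, 18 wide, 18 high, lying flat; origin under its middle. Bystander.
- shine_brush: horsehair shine brush lying bristles down, 175 x 56, 44 high; origin under its middle. Bystander.
- dauber: small round dauber standing on its bristles, 38 across, 51 high; origin at the centre of its underside. Bystander.
- spray: blue spray bottle, 64 across, 170 high, standing on the table left of the tray; origin at the centre of its underside. Bystander.

How it is judged:
By the outcome, as a careful person would: the job done as asked, in the order asked, and still so for the second after the job is handed in, with the robot touching nothing.
It also fails if it takes over 59 s, if anything falls off the work surface, if the arm or the gripper's body presses on something with over 40 N, if the wrist force passes 120 N, or if a joint passes its speed limit or range.

## Robot

A 7-joint arm with a two-finger parallel gripper is mounted at the origin on the work surface. World frame = base frame: x ahead of the robot, y to its left, z up, the work surface at z = 0. Lengths are in m, angles in rad, forces in N, time in s.
With the tool pointing down it reaches from about 0.4 to 0.85 m from the base axis. Payload 4.5 kg.
Tool frame: the origin (TCP) lies on the centre line of the jaws, within the pads' length; the fingertips stand 8 mm ahead of it and the grasp point (between the pads) lies 11 mm behind it; z points along the fingers, x is the direction in which the jaws open and shut, and the axes are right-handed (so a half turn about z gives the same grasp; the last joint's range is limited). The gripper opens to 88 mm and grips with 3 to 60 N. Pads are 18 mm wide; open, the fingers measure 123 mm over their backs; the gripper's body (75 mm by 187 mm) begins 45 mm behind the grasp point.
Start: joints at [-1.307, 0.689, -0.195, 1.565, 0.157, 0.902, -0.215], TCP at [0.142, 0.609, 0.247] pointing down, gripper open.
Joint ranges: [-3.01, 3.01], [-0.46, 2.08], [-1.47, 1.51], [0.13, 2.56], [-1, 4.14], [0.04, 2.09], [-2.66, 2.66]. Speed limits (rad/s): [2.57, 2.57, 3.14, 3.14, 3.14, 3.14, 3.14].

## Interface

Orientations are given as a unit quaternion [x, y, z, w].
In Python, from plant import r gives the robot as it stands.
- The arm moves only by the shell command python3 -m pendant 'ROWS' [FORCE]. ROWS is JSON, a list of rows, each a list of 3 entries, a list of its own where there are three numbers: the turn, a rotation vector about the tool's x, y, z in rad, then the shift along the tool's x, y, z in m, then the opening, from 0 (shut) to 1 (fully open). In form: [[[wx, wy, wz], [tx, ty, tz], claw], ...]. A call has 1 to 10 rows; each row is the pose to reach, as a shift and turn from the pose commanded when the call began, along the tool's axes at that moment; what a row does not reach only later rows make up. A row lasts 1/10 s, in which the tool goes at most 50 mm and 8.59 degrees, less where a joint would pass 70% of its speed; a pose out of reach is approached as far as the arm can. A call with a gripper value outside its range is refused whole. The fingers move at their own pace and stop on an object; FORCE is the grip in N (left out, the last holds). Time passes only in rows, so rows that repeat a pose let the fingers close. It gives the time, the measured TCP pose, the force and the opening at its end, in the units of the state.
- r.get_state(): the state, without advancing time (a new reading comes with each control period).
- r.snapshot(name): name is "side" or "top"; returns a dict with "image" (400x640x3 uint8, red, green, blue), "mtx" (3x3 intrinsics, pixels), "R" (3x3) and "t" (3): a world point X has camera coordinates R X + t. Camera axes: x right, y down, z forward; pixel columns grow to the right and rows downward; lengths in m; the calibration is good to about 2 mm. A picture is of the moment at which its call begins. There is no depth.
- r.finish_job(): hands the job in, once; it reports no verdict.
The state is a dict: "clock": time; "q": joint angles; "qd": joint speeds; "joint_torque": joint torques, N m; "tool_pos": TCP position; "eef_rot": TCP orientation; "contact_force": force on the tool from outside, world axes, zero at the start; "moment": the same for the moment, N m; "opening": opening from 0.0 (shut) to 1.0 (fully open).
Only numpy, scipy, OpenCV 4.12 (cv2) and the standard library are available. Lean on these libraries where they do the work, as an engineer would, in place of code of your own. Each camera call takes 0.05 s, during which the arm holds its last target. There are 200 camera calls.

## Working session

There is one attempt and no reset: what is moved stays moved. The work goes in short steps, Python scripts to look and compute and a shell command to move; the robot and the scene stay as the last step left them, time stands still between calls to the robot, and variables do not carry over. Pictures are saved under pics/ and viewed, about 8 in all and at most 12, crops included, and the job is handed in when it is done.

```bash
mkdir -p pics; python3 - <<'E'
from plant import r
import cv2,pickle
s=r.get_state();print({k:s[k] for k in('clock','tool_pos','eef_rot','contact_force','opening')})
d={}
for n in('side','top'):
    d[n]=r.snapshot(n);cv2.imwrite(f'pics/{n}0.png',d[n]['image'][:,:,::-1])
    print(n,d[n]['mtx'].tolist(),d[n]['R'].round(3).tolist(),d[n]['t'].round(3).tolist())
pickle.dump(d,open('s0.pkl','wb'))
E
```

```text
{'clock': 0.0, 'tool_pos': array([0.1422706 , 0.60796087, 0.24591489]), 'eef_rot': array([ 7.83487362e-01,  6.21407050e-01, -6.72030800e-04,  6.16865267e-04]), 'contact_force': array([-0.1768701 , -0.22203568, -0.44550572]), 'opening': 1.0033757360351439}
side [[414.05989019512634, 0.0, 321.25076900829015], [0.0, 414.05989019512634, 193.9201781242821], [0.0, 0.0, 1.0]] [[0.998, -0.065, 0.022], [-0.016, -0.532, -0.847], [0.067, 0.844, -0.531]] [-0.599, 0.103, 0.818]
top [[519.4216806016727, 0.0, 323.27795038641005], [0.0, 519.4216806016727, 201.1520761756024], [0.0, 0.0, 1.0]] [[-0.021, -1.0, -0.009], [-0.997, 0.022, -0.077], [0.077, 0.008, -0.997]] [0.102, 0.613, 1.175]
```

View pics/top0.png

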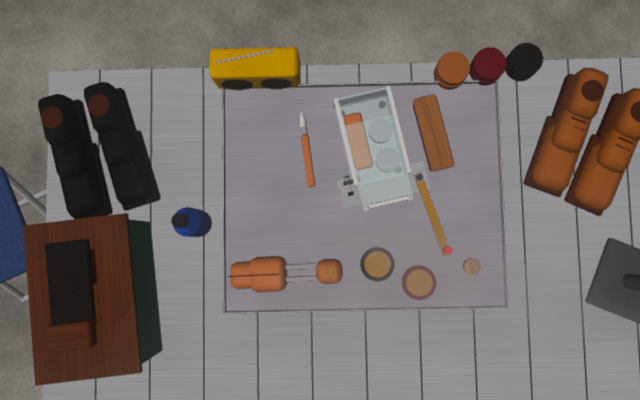

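View pics/side0.png

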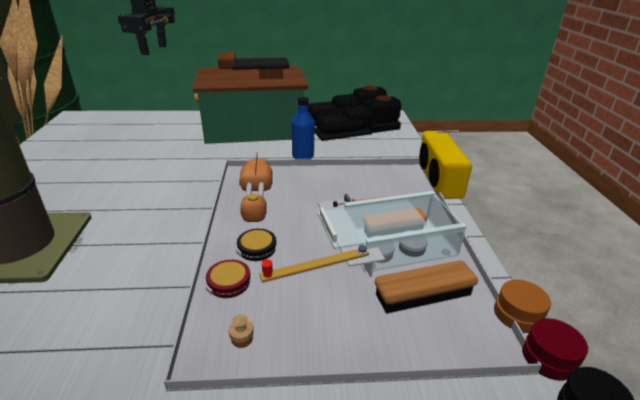

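The top view shows the box around (375,145) with its front facing the robot. The lid's white pull is at about (388,203), the lug and stop screw at (348,185), the pivot at (419,177) and the red knob at (447,250). In the side view the knob is at (267,268).

```bash
python3 - <<'E'
import cv2
a=cv2.imread('pics/top0.png')[75:265,325:465];b=cv2.imread('pics/side0.png')[170:300,250:480]
a=cv2.resize(a,None,fx=3.1,fy=3.1,interpolation=cv2.INTER_CUBIC)
cv2.imwrite('pics/ctop.png',a)
cv2.imwrite('pics/cside.png',cv2.resize(b,None,fx=3.4,fy=3.4,interpolation=cv2.INTER_CUBIC))
E
```

```text
(no output)
```

View pics/ctop.png

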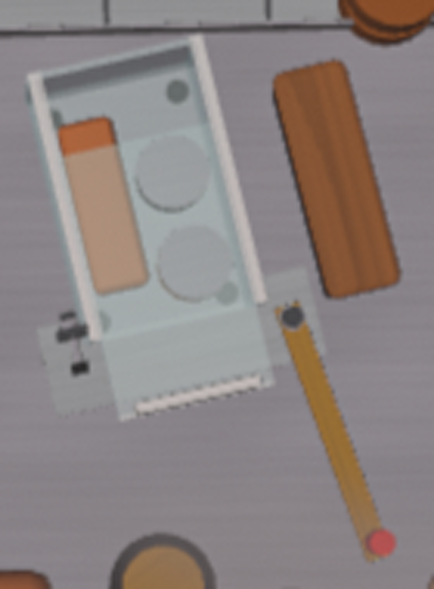

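View pics/cside.png

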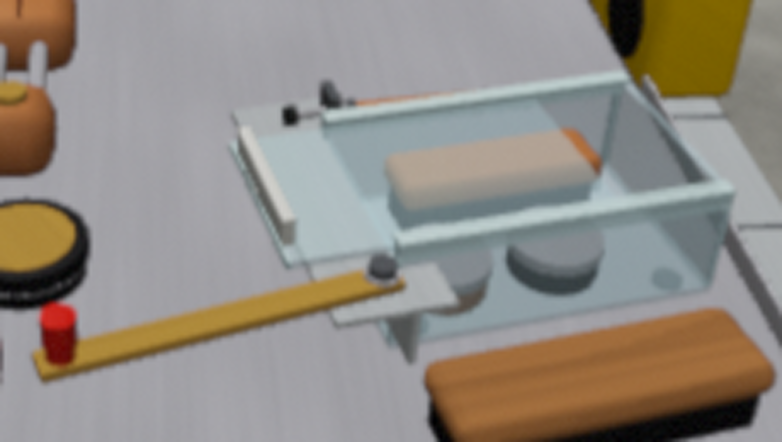

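The crops show the knob at crop (380,543), the nut at (291,317), the rails from (37,75)-(97,338) and (197,38)-(262,300), and the pull from (138,407) to (260,382). The rubber tip is at about (80,367).

```bash
cat > h.py <<'E'
import numpy as np,cv2
def ray(c,uv):
    R,t=np.array(c['R']),np.array(c['t']); d=R.T@np.linalg.solve(c['mtx'],[uv[0],uv[1],1.]); return -R.T@t,d
def onz(c,uv,z):
    o,d=ray(c,uv); return o+d*(z-o[2])/d[2]
def tri(c1,p1,c2,p2):
    o1,d1=ray(c1,p1);o2,d2=ray(c2,p2)
    s=np.linalg.lstsq(np.c_[d1,-d2],o2-o1,rcond=None)[0];a=o1+d1*s[0];b=o2+d2*s[1]
    return (a+b)/2,np.linalg.norm(a-b)
def red(im):
    h=im.astype(int);m=((h[...,0]>150)&(h[...,1]<90)&(h[...,2]<100)).astype(np.uint8)
    n,l,st,ce=cv2.connectedComponentsWithStats(m);i=1+np.argmax(st[1:,4]);return ce[i],st[i]
def proj(c,X):
    p=np.array(c['mtx'])@(np.array(c['R'])@X+c['t']);return p[:2]/p[2]
E
python3 - <<'E'
import pickle;from h import *
d=pickle.load(open('s0.pkl','rb'));T,S=d['top'],d['side']
kt,s1=red(T['image']);ks,s2=red(S['image']);print(kt,s1,ks,s2)
P,e=tri(T,kt,S,ks);print('knob',P,e)
ct=lambda u,v:(325+u/3.1,75+v/3.1)
cs=lambda u,v:(250+u/3.4,170+v/3.4)
for n,a,b in[('nut',(291,317),(382,266)),('tip',(80,367),(290,116)),('pullL',(140,407),(246,130)),('pullR',(258,381),(290,222)),('railLf',(97,335),(325,118)),('railRb',(197,38),(730,188)),('railRf',(261,299),(398,240)),('railLb',(37,78),(625,82))]:
    P,e=tri(T,ct(*a),S,cs(*b));print(n,P.round(4),round(e,4))
E
```

```text
[447.73333333 249.51111111] [444 246   8   8  45] [266.35820896 262.74626866] [262 259  10   8  67]
knob [ 0.4997645  -0.176864    0.09561219] 2.325305115510572e-05
nut [ 0.6607 -0.124   0.0761] 0.0018
tip [0.6285 0.0272 0.0683] 0.0011
pullL [ 0.5982 -0.0136  0.0864] 0.0023
pullR [ 0.6152 -0.0975  0.0851] 0.0029
railLf [0.6493 0.0148 0.0748] 0.0016
railRb [ 0.8654 -0.0634  0.0753] 0.0013
railRf [ 0.6733 -0.103   0.0759] 0.0
railLb [0.8404 0.0529 0.0721] 0.0031
```

```bash
cat >> h.py <<'E'
YAW=np.radians(11.5);C=np.array([.7571,-.0247]);Z0=.002
def b2w(x,y): c,s=np.cos(YAW),np.sin(YAW);return C+np.array([c*x-s*y,s*x+c*y])
def w2b(p): c,s=np.cos(YAW),np.sin(YAW);d=np.array(p[:2])-C;return np.array([c*d[0]+s*d[1],-s*d[0]+c*d[1]])
def yaw(q): return np.degrees(2*np.arctan2(q[1],q[0]))
def plan(p,yw,P,Y):
    a=np.radians(yw);d=np.array(P)-p
    return [round(float(v),4) for v in(d[0]*np.cos(a)+d[1]*np.sin(a),d[0]*np.sin(a)-d[1]*np.cos(a),-d[2])],round(float(-np.radians((Y-yw+180)%360-180)),3)
def st(r):
    s=r.get_state();y=yaw(s['eef_rot']);c,sn=np.cos(YAW),np.sin(YAW);f=s['contact_force']
    print('t',s['clock'],'tcp',s['tool_pos'].round(4),'box',(w2b(s['tool_pos'])*1000).round(1),'yaw',round(y,1),'Fbox',np.round([c*f[0]+sn*f[1],-sn*f[0]+c*f[1],f[2]],1),'op',round(s['opening'],3));return s,y
E
python3 - <<'E'
from h import *;from plant import r
print(plan([.142,.609,.247],76.8,[.45,.35,.25],76.8))
x,y=b2w(-.2025,0);print(x,y,plan([.142,.609,.247],76.8,[x,y,.20],-78.5))
E
```

```text
([-0.1818, 0.359, -0.003], -0.0)
0.558665247314282 -0.06507200671948243 ([-0.5611, 0.5596, 0.047], 2.71)
```

```bash
python3 -m pendant '[[[0,0,0.15],[-0.02,0.04,0],0],[[0,0,0.3],[-0.04,0.08,0],0],[[0,0,0.45],[-0.06,0.12,0],0],[[0,0,0.6],[-0.08,0.16,0],0],[[0,0,0.75],[-0.1,0.2,0],0],[[0,0,0.9],[-0.12,0.24,0],0],[[0,0,1.05],[-0.14,0.28,0],0],[[0,0,1.2],[-0.16,0.32,0],0],[[0,0,1.2],[-0.18,0.36,0],0],[[0,0,1.2],[-0.18,0.36,0],0]]' 20
python3 - <<'E'
from h import *;from plant import r
s,y=st(r);print(s['q'].round(2));x,yy=b2w(-.2025,0);print(plan(s['tool_pos'],y,[x,yy,.20],-78.5))
E
```

```text
clock: 1.1
tool_pos: [0.4579, 0.3444, 0.2467]
eef_rot: [0.998, 0.065, 0.002, 0.002]
contact_force: [-1.1, -0.3, 0.0]
opening: 0.116
t 1.1 tcp [0.4579 0.3444 0.2467] box [-219.6  421.4] yaw 7.4 Fbox [-1.1 -0.   0. ] op 0.116
[-0.8   0.62  0.12  1.74 -0.09  0.79 -0.51]
([0.0471, 0.4191, 0.0467], 1.499)
```

```bash
python3 -m pendant '[[[0,0,0.15],[0.005,0.045,0],0],[[0,0,0.3],[0.01,0.09,0.01],0],[[0,0,0.45],[0.015,0.135,0.02],0],[[0,0,0.6],[0.02,0.18,0.03],0],[[0,0,0.75],[0.03,0.225,0.04],0],[[0,0,0.9],[0.035,0.27,0.047],0],[[0,0,1.05],[0.04,0.315,0.047],0],[[0,0,1.2],[0.045,0.36,0.047],0],[[0,0,1.35],[0.047,0.40,0.047],0],[[0,0,1.5],[0.047,0.42,0.047],0]]'
python3 -m pendant '[[[0,0,0],[0,0,0],0],[[0,0,0],[0,0,0],0]]'
python3 - <<'E'
from h import *;from plant import r
s,y=st(r);print(s['q'].round(2));x,yy=b2w(-.2025,0);print(plan(s['tool_pos'],y,[x,yy,.084],-78.5))
E
```

```text
clock: 2.1
tool_pos: [0.5577, -0.0622, 0.1998]
eef_rot: [0.775, -0.632, 0.001, 0.001]
contact_force: [-0.3, -0.3, -0.7]
opening: 0.006
clock: 2.3
tool_pos: [0.557, -0.0566, 0.1992]
eef_rot: [0.779, -0.627, -0.001, -0.0]
contact_force: [-0.0, 1.0, -0.5]
opening: 0.002
t 2.3 tcp [ 0.557  -0.0566  0.1992] box [-202.4    8.6] yaw -77.7 Fbox [ 0.2  1.  -0.5] op 0.002
[-0.24  0.71  0.44  1.83 -0.45  0.7  -0.9 ]
([0.0086, 0.0002, 0.1152], 0.014)
```

```bash
python3 -m pendant '[[[0,0,0.007],[0.004,0,0.03],0],[[0,0,0.014],[0.008,0,0.06],0],[[0,0,0.014],[0.008,0,0.09],0],[[0,0,0.014],[0.008,0,0.115],0],[[0,0,0.014],[0.008,0,0.115],0],[[0,0,0.014],[0.008,0,0.115],0],[[0,0,0.014],[0.008,0,0.115],0]]'
python3 - <<'E'
from h import *;from plant import r
import cv2
s,y=st(r)
im=r.snapshot('side')['image'][150:310,230:480,::-1];cv2.imwrite('pics/s1.png',cv2.resize(im,None,fx=3,fy=3,interpolation=cv2.INTER_CUBIC))
E
```

```text
clock: 3.0
tool_pos: [0.5601, -0.0649, 0.086]
eef_rot: [0.774, -0.633, 0.001, -0.001]
contact_force: [-0.1, 0.1, -0.3]
opening: 0.007
t 3.0 tcp [ 0.5601 -0.0649  0.086 ] box [-2.011e+02 -1.000e-01] yaw -78.6 Fbox [-0.   0.1 -0.3] op 0.007
```

View pics/s1.png

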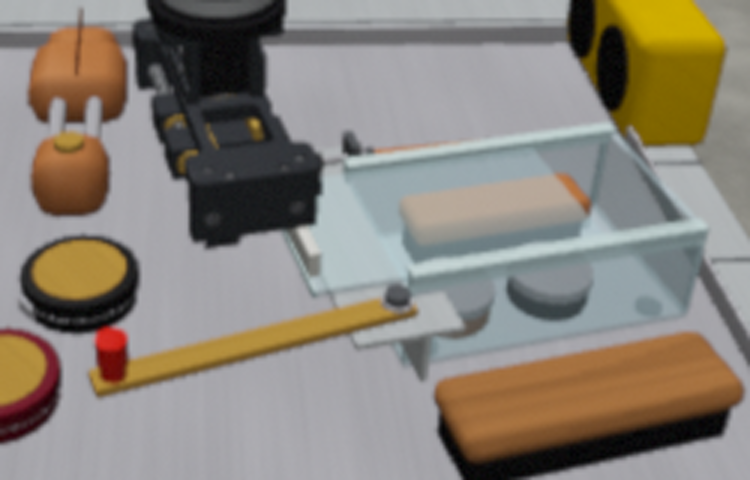

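The gripper is down in front of the pull, with the bar untouched and the knob at crop (112,352). Now I'll push the lid.

```bash
python3 -m pendant '[[[0,0,0],[0,-0.007,0.004],0],[[0,0,0],[0,-0.014,0.004],0],[[0,0,0],[0,-0.021,0.004],0],[[0,0,0],[0,-0.026,0.004],0],[[0,0,0],[0,-0.03,0.004],0],[[0,0,0],[0,-0.034,0.004],0],[[0,0,0],[0,-0.038,0.004],0],[[0,0,0],[0,-0.042,0.004],0],[[0,0,0],[0,-0.046,0.004],0],[[0,0,0],[0,-0.05,0.004],0]]'
python3 -m pendant '[[[0,0,0],[0,-0.006,0],0],[[0,0,0],[0,-0.011,0],0],[[0,0,0],[0,-0.016,0],0],[[0,0,0],[0,-0.02,0],0],[[0,0,0],[0,-0.024,0],0],[[0,0,0],[0,-0.027,0],0],[[0,0,0],[0,-0.03,0],0],[[0,0,0],[0,-0.03,0],0]]'
python3 -c "
from h import *;from plant import r
st(r)"
```

```text
clock: 4.05
tool_pos: [0.6078, -0.0558, 0.0806]
eef_rot: [0.773, -0.634, -0.001, 0.0]
contact_force: [-2.6, 0.1, 1.6]
opening: 0.004
clock: 4.85
tool_pos: [0.6383, -0.0495, 0.0806]
eef_rot: [0.774, -0.634, 0.0, -0.0]
contact_force: [-1.2, 1.0, -0.2]
opening: 0.008
t 4.85 tcp [ 0.6383 -0.0495  0.0806] box [-121.4   -0.7] yaw -78.6 Fbox [-1.   1.2 -0.2] op 0.008
```

```bash
python3 -m pendant '[[[0,0,0],[0,-0.002,0],0],[[0,0,0],[0,-0.004,0],0],[[0,0,0],[0,-0.005,0],0],[[0,0,0],[0,-0.006,0],0],[[0,0,0],[0,-0.007,0],0]]'
python3 -c "
from h import *;from plant import r
st(r)"
```

```text
clock: 5.35
tool_pos: [0.6444, -0.0484, 0.0806]
eef_rot: [0.773, -0.634, -0.0, -0.0]
contact_force: [-2.5, 1.4, 1.1]
opening: 0.006
t 5.35 tcp [ 0.6444 -0.0484  0.0806] box [-115.2   -0.7] yaw -78.7 Fbox [-2.2  1.8  1.1] op 0.006
```

```bash
python3 -m pendant '[[[0,0,0],[0,-0.0005,0],0],[[0,0,0],[0,-0.001,0],0],[[0,0,0],[0,-0.0015,0],0],[[0,0,0],[0,-0.002,0],0]]'
python3 -c "
from h import *;from plant import r
st(r)"
```

```text
clock: 5.75
tool_pos: [0.6463, -0.048, 0.0806]
eef_rot: [0.774, -0.634, -0.0, -0.0]
contact_force: [-3.6, 2.0, 0.1]
opening: 0.007
t 5.75 tcp [ 0.6463 -0.048   0.0806] box [-113.2   -0.8] yaw -78.7 Fbox [-3.2  2.7  0.1] op 0.007
```

```bash
cat > chk.py <<'E'
import sys;from h import *;from plant import r
s,y=st(r);f=s['contact_force'];a=np.radians(y-90)
F=f[0]*np.cos(a)+f[1]*np.sin(a);print('push',round(F,1));sys.exit(F>float(sys.argv[1]))
E
python3 -m pendant '[[[0,0,0],[0,-0.0005,0],0],[[0,0,0],[0,-0.001,0],0],[[0,0,0],[0,-0.001,0],0]]' >/dev/null && python3 chk.py 6 && python3 -m pendant '[[[0,0,0],[0,-0.0005,0],0],[[0,0,0],[0,-0.001,0],0],[[0,0,0],[0,-0.001,0],0]]' >/dev/null && python3 chk.py 6 && python3 -m pendant '[[[0,0,0],[0,-0.0005,0],0],[[0,0,0],[0,-0.001,0],0],[[0,0,0],[0,-0.001,0],0]]' >/dev/null && python3 chk.py 6 && python3 -m pendant '[[[0,0,0],[0,-0.0005,0],0],[[0,0,0],[0,-0.001,0],0],[[0,0,0],[0,-0.001,0],0]]' >/dev/null && python3 chk.py 6
```

```text
t 6.05 tcp [ 0.6474 -0.048   0.0806] box [-112.1   -1. ] yaw -78.7 Fbox [-2.3  2.7 -0.4] op 0.003
push 2.3False
```

```bash
sed -i 's/sys.exit(F/sys.exit(int(F/; s/sys.argv\[1\]))/sys.argv[1])))/' chk.py
python3 -m pendant '[[[0,0,0],[0,-0.0005,0],0],[[0,0,0],[0,-0.001,0],0],[[0,0,0],[0,-0.001,0],0]]' >/dev/null && python3 chk.py 6 && python3 -m pendant '[[[0,0,0],[0,-0.0005,0],0],[[0,0,0],[0,-0.001,0],0],[[0,0,0],[0,-0.001,0],0]]' >/dev/null && python3 chk.py 6 && python3 -m pendant '[[[0,0,0],[0,-0.0005,0],0],[[0,0,0],[0,-0.001,0],0],[[0,0,0],[0,-0.001,0],0]]' >/dev/null && python3 chk.py 6 && python3 -m pendant '[[[0,0,0],[0,-0.0005,0],0],[[0,0,0],[0,-0.001,0],0],[[0,0,0],[0,-0.001,0],0]]' >/dev/null && python3 chk.py 6
```

```text
t 6.35 tcp [ 0.6484 -0.0478  0.0807] box [-111.1   -1. ] yaw -78.7 Fbox [-3.   1.5  0. ] op 0.002
push 3.0
t 6.65 tcp [ 0.6494 -0.0476  0.0807] box [-110.1   -1. ] yaw -78.7 Fbox [-2.7  1.9 -1.2] op 0.003
push 2.7
t 6.95 tcp [ 0.6504 -0.0474  0.0807] box [-109.1   -1. ] yaw -78.7 Fbox [-2.6  1.7 -0.3] op 0.003
push 2.6
t 7.25 tcp [ 0.6506 -0.0474  0.0807] box [-108.8   -1. ] yaw -78.7 Fbox [-4.6  2.   0.3] op 0.011
push 4.6
```

```bash

python3 -m pendant '[[[0,0,0],[0,-0.0005,0],0],[[0,0,0],[0,-0.0005,0],0]]' >/dev/null && python3 chk.py 8 && python3 -m pendant '[[[0,0,0],[0,-0.0005,0],0],[[0,0,0],[0,-0.0005,0],0]]' >/dev/null && python3 chk.py 8 && python3 -m pendant '[[[0,0,0],[0,-0.0005,0],0],[[0,0,0],[0,-0.0005,0],0]]' >/dev/null && python3 chk.py 8
```

```text
t 7.45 tcp [ 0.6506 -0.0474  0.0806] box [-108.8   -1. ] yaw -78.7 Fbox [-4.9  3.   1.1] op 0.008
push 4.9
t 7.65 tcp [ 0.6507 -0.0473  0.0807] box [-108.8   -1. ] yaw -78.7 Fbox [-6.6  2.3  2. ] op 0.002
push 6.6
t 7.85 tcp [ 0.6507 -0.0474  0.0806] box [-108.8   -1. ] yaw -78.7 Fbox [-6.9  2.4  3.7] op 0.006
push 6.9
```

The lid stalls at box x -108.8 for the TCP, where I predicted -109, at about 7 N, so it's shut. Next I'll back off and go to the knob.

```bash

python3 -m pendant '[[[0,0,0],[0,0.005,0],0],[[0,0,0],[0,0.02,0],0],[[0,0,0],[0,0.045,0],0],[[0,0,0],[0,0.06,-0.02],0],[[0,0,0],[0,0.06,-0.045],0],[[0,0,0],[0,0.06,-0.07],0],[[0,0,0],[0,0.06,-0.07],0],[[0,0,0],[0,0.06,-0.07],0]]' >/dev/null
python3 - <<'E'
from h import *;from plant import r
import cv2
s,y=st(r);print(plan(s['tool_pos'],y,[.5115,-.213,.15],18))
d=r.snapshot('top');print(red(d['image'])[0])
im=d['image'][75:265,325:465,::-1];cv2.imwrite('pics/t1.png',cv2.resize(im,None,fx=3.1,fy=3.1,interpolation=cv2.INTER_CUBIC))
E
```

```text
t 8.65 tcp [ 0.5956 -0.0594  0.1516] box [-165.2   -1.8] yaw -78.7 Fbox [-0.9  0.2  0.5] op 0.003
([0.1341, 0.1126, 0.0016], -1.687)
[452.71558245  66.79273828]
```

View pics/t1.png

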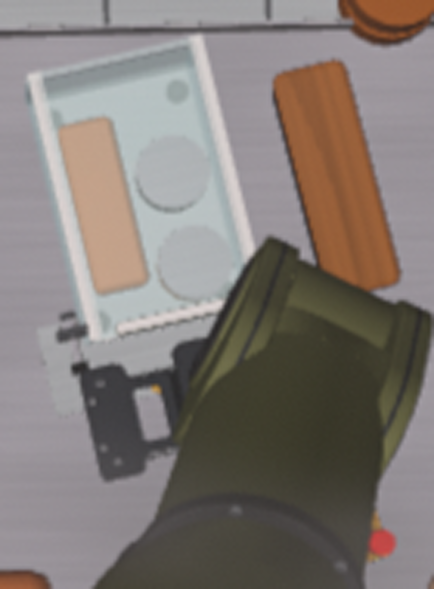

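The lid is shut, with the pull flush with the rail fronts at crop (118,328)-(225,305). The knob hasn't moved, at (381,542).

```bash

python3 -m pendant '[[[0,0,-0.14],[0.013,0.011,0],0],[[0,0,-0.28],[0.026,0.022,0],0],[[0,0,-0.42],[0.04,0.034,0],0],[[0,0,-0.56],[0.053,0.045,0],0],[[0,0,-0.7],[0.067,0.056,0],0],[[0,0,-0.84],[0.08,0.067,0],0],[[0,0,-0.98],[0.094,0.079,0],0],[[0,0,-1.12],[0.107,0.09,0],0],[[0,0,-1.26],[0.12,0.101,0],0],[[0,0,-1.4],[0.134,0.113,0],0]]' >/dev/null
python3 -m pendant '[[[0,0,-0.14],[0,0,0],0],[[0,0,-0.28],[0,0,0],0],[[0,0,-0.28],[0,0,0],0],[[0,0,-0.28],[0,0,0],0]]' >/dev/null
python3 - <<'E'
from h import *;from plant import r
s,y=st(r);print(s['q'].round(2));print(plan(s['tool_pos'],y,[.5115,-.213,.088],18))
E
```

```text
t 10.1 tcp [ 0.5094 -0.2122  0.15  ] box [-280.1 -134.4] yaw 17.4 Fbox [0.2 0.  0.1] op 0.006
[ 0.37  0.73 -0.1   1.88  0.13  0.54  0.49]
([0.0018, 0.0014, 0.062], -0.011)
```

```bash

python3 -m pendant '[[[0,0,-0.011],[0.002,0.001,0.03],0],[[0,0,-0.011],[0.002,0.001,0.062],0],[[0,0,-0.011],[0.002,0.001,0.062],0],[[0,0,-0.011],[0.002,0.001,0.062],0]]' >/dev/null
python3 - <<'E'
from h import *;from plant import r
s,y=st(r);pv=b2w(-.115,-.08);a=np.radians(y);d=pv-s['tool_pos'][:2];print('pivot in tool',d@[np.cos(a),np.sin(a)],d@[np.sin(a),-np.cos(a)])
g=.018
for f in np.arange(.05,.51,.05):print(round(f,2),round(.17*(1-np.cos(f))-g*np.sin(f),4),round(-.17*np.sin(f)-g*(1-np.cos(f)),4))
E
```

```text
t 10.5 tcp [ 0.5115 -0.2124  0.0885] box [-278.1 -135. ] yaw 18.2 Fbox [0.7 0.4 0.3] op 0.006
pivot in tool 0.1683633790889152 -0.035673441385401454
0.05 -0.0007 -0.0085
0.1 -0.0009 -0.0171
0.15 -0.0008 -0.0256
0.2 -0.0002 -0.0341
0.25 0.0008 -0.0426
0.3 0.0023 -0.051
0.35 0.0041 -0.0594
0.4 0.0064 -0.0676
0.45 0.0091 -0.0757
0.5 0.0122 -0.0837
```

```bash

python3 -m pendant '[[[0,0,0],[0,-0.005,0],0],[[0,0,0],[0,-0.01,0],0],[[0,0,0],[0,-0.013,0],0],[[0,0,0],[0,-0.016,0],0],[[0,0,0],[0,-0.018,0],0],[[0,0,0],[0,-0.018,0],0]]' >/dev/null; python3 chk.py 12 &&
python3 -m pendant '[[[0,0,0.03],[0,-0.005,0],0],[[0,0,0.06],[-0.001,-0.01,0],0],[[0,0,0.1],[-0.001,-0.017,0],0],[[0,0,0.15],[-0.001,-0.0255,0],0],[[0,0,0.2],[0,-0.034,0],0],[[0,0,0.25],[0.001,-0.0425,0],0],[[0,0,0.3],[0.002,-0.051,0],0]]' ;python3 chk.py 12
```

```text
t 11.1 tcp [ 0.506  -0.1952  0.0888] box [-280. -117.] yaw 18.2 Fbox [-0.4 -0.  -0.1] op 0.007
push -0.0
clock: 11.8
tool_pos: [0.4918, -0.1476, 0.0888]
eef_rot: [1.0, 0.006, 0.0, 0.001]
contact_force: [0.7, -4.0, 0.2]
opening: 0.009
t 11.8 tcp [ 0.4918 -0.1476  0.0888] box [-284.5  -67.5] yaw 0.7 Fbox [-0.1 -4.1  0.2] op 0.009
push 4.0
```

```bash

python3 -m pendant '[[[0,0,0.05],[-0.001,-0.0085,0],0],[[0,0,0.1],[-0.001,-0.017,0],0],[[0,0,0.15],[-0.001,-0.0255,0],0],[[0,0,0.2],[0,-0.034,0],0],[[0,0,0.25],[0.001,-0.0425,0],0],[[0,0,0.3],[0.002,-0.051,0],0],[[0,0,0.35],[0.004,-0.0595,0],0],[[0,0,0.4],[0.0065,-0.0675,0],0],[[0,0,0.45],[0.009,-0.0755,0],0],[[0,0,0.5],[0.012,-0.0835,0],0]]' >/dev/null;python3 chk.py 12
python3 - <<'E'
from h import *;from plant import r
s,y=st(r);pv=b2w(-.115,-.08);a=np.radians(y);d=pv-s['tool_pos'][:2];print('pivot in tool',d@[np.cos(a),np.sin(a)],d@[np.sin(a),-np.cos(a)])
E
```

```text
t 12.8 tcp [ 0.5005 -0.0634  0.0887] box [-259.2   13.2] yaw -27.9 Fbox [-3.1 -2.6  2.4] op 0.004
push 4.0
t 12.8 tcp [ 0.5005 -0.0634  0.0887] box [-259.2   13.2] yaw -27.9 Fbox [-3.1 -2.6  2.4] op 0.004
pivot in tool 0.17058780289934494 -0.019474365261210935
```

```bash

python3 -m pendant '[[[0,0,0.05],[-0.001,-0.0085,0],0],[[0,0,0.1],[-0.001,-0.017,0],0],[[0,0,0.15],[-0.001,-0.0255,0],0],[[0,0,0.2],[0,-0.034,0],0],[[0,0,0.25],[0.001,-0.0425,0],0],[[0,0,0.3],[0.002,-0.051,0],0],[[0,0,0.35],[0.004,-0.0595,0],0],[[0,0,0.4],[0.0065,-0.0675,0],0],[[0,0,0.45],[0.009,-0.0755,0],0],[[0,0,0.5],[0.012,-0.0835,0],0]]' >/dev/null;python3 chk.py 9 &&
python3 -m pendant '[[[0,0,0.02],[0,-0.0035,0],0],[[0,0,0.04],[-0.001,-0.007,0],0],[[0,0,0.06],[-0.001,-0.01,0],0],[[0,0,0.08],[-0.001,-0.0135,0],0],[[0,0,0.1],[-0.001,-0.017,0],0],[[0,0,0.1],[-0.001,-0.017,0],0]]' >/dev/null;python3 chk.py 9
python3 - <<'E'
from h import *;from plant import r
s,y=st(r);pv=b2w(-.115,-.08);a=np.radians(y);d=pv-s['tool_pos'][:2];print('pivot in tool',d@[np.cos(a),np.sin(a)],d@[np.sin(a),-np.cos(a)])
E
```

```text
t 13.8 tcp [0.5485 0.0063 0.0883] box [-198.2   72. ] yaw -56.5 Fbox [-5.1  0.3  3.2] op 0.009
push 4.7
t 14.4 tcp [0.5639 0.0172 0.0881] box [-181.    79.6] yaw -62.0 Fbox [-3.   0.9  0.5] op 0.005
push 2.6
t 14.4 tcp [0.5639 0.0172 0.0881] box [-181.    79.6] yaw -62.0 Fbox [-3.   0.9  0.5] op 0.005
pivot in tool 0.1717613710528115 -0.017859777457013323
```

```bash

python3 -m pendant '[[[0,0,0.02],[0,-0.0035,0],0],[[0,0,0.04],[-0.001,-0.007,0],0],[[0,0,0.06],[-0.001,-0.01,0],0],[[0,0,0.08],[-0.001,-0.0135,0],0],[[0,0,0.1],[-0.001,-0.017,0],0],[[0,0,0.1],[-0.001,-0.017,0],0]]' >/dev/null;python3 chk.py 6 &&
python3 -m pendant '[[[0,0,0.01],[0,-0.0017,0],0],[[0,0,0.02],[0,-0.0034,0],0],[[0,0,0.03],[0,-0.005,0],0],[[0,0,0.03],[0,-0.005,0],0]]' >/dev/null;python3 chk.py 6
python3 - <<'E'
from h import *;from plant import r
import cv2
s,y=st(r);pv=b2w(-.115,-.08);a=np.radians(y);d=pv-s['tool_pos'][:2];print('pivot in tool',d@[np.cos(a),np.sin(a)],d@[np.sin(a),-np.cos(a)])
d=r.snapshot('side')['image'][160:260,280:420,::-1];cv2.imwrite('pics/s2.png',cv2.resize(d,None,fx=5,fy=5,interpolation=cv2.INTER_CUBIC))
E
```

```text
t 15.0 tcp [0.5795 0.0257 0.0882] box [-164.    84.8] yaw -67.7 Fbox [-4.3  2.7 -0.4] op 0.002
push 3.7
t 15.4 tcp [0.5838 0.0275 0.0883] box [-159.4   85.7] yaw -69.4 Fbox [-3.9  3.1 -0.4] op 0.009
push 3.4
t 15.4 tcp [0.5838 0.0275 0.0883] box [-159.4   85.7] yaw -69.4 Fbox [-3.9  3.1 -0.4] op 0.009
pivot in tool 0.17063224753764691 -0.01770599555182236
```

View pics/s2.png

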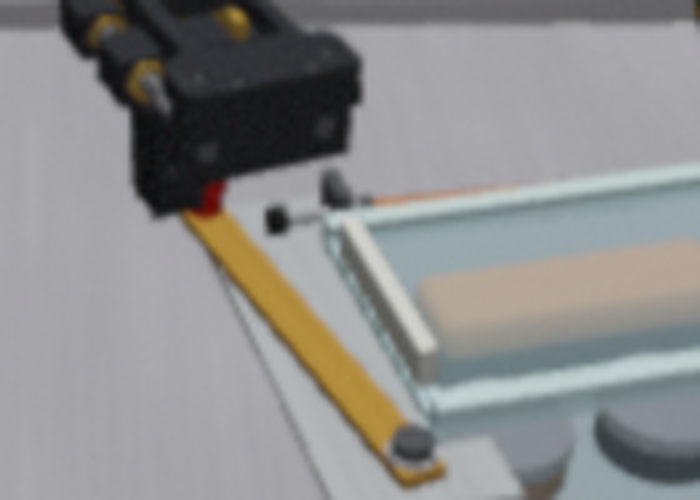

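Bar is about 9° from across. The rubber tip, at crop (277,220), is still some 12 mm clear of the bar. From here I'll go in small steps.

```bash

python3 -m pendant '[[[0,0,0.01],[0,-0.0017,0],0],[[0,0,0.02],[0,-0.0034,0],0],[[0,0,0.02],[0,-0.0034,0],0]]' >/dev/null;python3 chk.py 5.5 &&
python3 -m pendant '[[[0,0,0.005],[0,-0.00085,0],0],[[0,0,0.01],[0,-0.0017,0],0],[[0,0,0.01],[0,-0.0017,0],0]]' >/dev/null&&python3 chk.py 5.5 &&
python3 -m pendant '[[[0,0,0.005],[0,-0.00085,0],0],[[0,0,0.01],[0,-0.0017,0],0],[[0,0,0.01],[0,-0.0017,0],0]]' >/dev/null&&python3 chk.py 5.5 &&
python3 -m pendant '[[[0,0,0.005],[0,-0.00085,0],0],[[0,0,0.01],[0,-0.0017,0],0],[[0,0,0.01],[0,-0.0017,0],0]]' >/dev/null&&python3 chk.py 5.5 &&
python3 -m pendant '[[[0,0,0.005],[0,-0.00085,0],0],[[0,0,0.01],[0,-0.0017,0],0],[[0,0,0.01],[0,-0.0017,0],0]]' >/dev/null&&python3 chk.py 5.5
```

```text
t 15.75 tcp [0.5871 0.0287 0.0884] box [-155.9   86.2] yaw -70.6 Fbox [-4.2  2.9 -0.3] op 0.005
push 3.7
t 16.05 tcp [0.5885 0.0293 0.0884] box [-154.4   86.5] yaw -71.1 Fbox [-3.8  2.9 -0.6] op 0.001
push 3.4
t 16.35 tcp [0.5901 0.0299 0.0884] box [-152.7   86.8] yaw -71.7 Fbox [-4.8  2.9  0.2] op 0.002
push 4.4
t 16.65 tcp [0.5918 0.0305 0.0884] box [-151.    87.1] yaw -72.3 Fbox [-3.9  2.6 -0. ] op 0.0
push 3.6
t 16.95 tcp [0.5934 0.0311 0.0884] box [-149.3   87.3] yaw -72.8 Fbox [-4.1  3.8  0.4] op 0.005
push 3.7
```

```bash

python3 -m pendant '[[[0,0,0.005],[0,-0.00085,0],0],[[0,0,0.01],[0,-0.0017,0],0],[[0,0,0.01],[0,-0.0017,0],0]]' >/dev/null;python3 chk.py 5.5 &&
python3 -m pendant '[[[0,0,0.005],[0,-0.00085,0],0],[[0,0,0.01],[0,-0.0017,0],0],[[0,0,0.01],[0,-0.0017,0],0]]' >/dev/null&&python3 chk.py 5.5 &&
python3 -m pendant '[[[0,0,0.005],[0,-0.00085,0],0],[[0,0,0.01],[0,-0.0017,0],0],[[0,0,0.01],[0,-0.0017,0],0]]' >/dev/null&&python3 chk.py 5.5 &&
python3 -m pendant '[[[0,0,0.005],[0,-0.00085,0],0],[[0,0,0.01],[0,-0.0017,0],0],[[0,0,0.01],[0,-0.0017,0],0]]' >/dev/null&&python3 chk.py 5.5 &&
python3 -m pendant '[[[0,0,0.005],[0,-0.00085,0],0],[[0,0,0.01],[0,-0.0017,0],0],[[0,0,0.01],[0,-0.0017,0],0]]' >/dev/null&&python3 chk.py 5.5
```

```text
t 17.25 tcp [0.595  0.0317 0.0884] box [-147.6   87.6] yaw -73.4 Fbox [-3.9  4.3  0.5] op 0.005
push 3.5
t 17.55 tcp [0.5957 0.0321 0.0884] box [-146.9   87.8] yaw -74.0 Fbox [-6.4  4.8  1.6] op 0.005
push 6.0
```

The bar has met the rubber. Now I'll press gently towards about 13 N at the knob; the pivot takes about 4 N of that, so the stop gets roughly 10 N.

```bash

python3 -m pendant '[[[0,0,0],[0,-0.001,0],0],[[0,0,0],[0,-0.001,0],0]]' >/dev/null;python3 chk.py 10 &&
python3 -m pendant '[[[0,0,0],[0,-0.001,0],0],[[0,0,0],[0,-0.001,0],0]]' >/dev/null;python3 chk.py 10 &&
python3 -m pendant '[[[0,0,0],[0,-0.001,0],0],[[0,0,0],[0,-0.001,0],0]]' >/dev/null;python3 chk.py 10
```

```text
t 17.75 tcp [0.5958 0.0321 0.0883] box [-146.7   87.8] yaw -74.0 Fbox [-7.6  3.6  3.3] op 0.007
push 7.3
t 17.95 tcp [0.5959 0.0322 0.0883] box [-146.7   87.9] yaw -74.0 Fbox [-9.3  3.7  4.4] op 0.007
push 9.0
t 18.15 tcp [0.596  0.0322 0.0883] box [-146.6   87.9] yaw -74.0 Fbox [-12.3   3.7   6.3] op 0.005
push 12.0
```

```bash

python3 -m pendant '[[[0,0,0],[0,-0.0005,0],0],[[0,0,0],[0,-0.0005,0],0]]' >/dev/null;python3 chk.py 16 && python3 -m pendant '[[[0,0,0],[0,0,0],0],[[0,0,0],[0,0,0],0],[[0,0,0],[0,0,0],0],[[0,0,0],[0,0,0],0],[[0,0,0],[0,0,0],0]]' >/dev/null;python3 chk.py 16
```

```text
t 18.35 tcp [0.596  0.0322 0.0883] box [-146.5   87.9] yaw -74.0 Fbox [-13.1   4.5   7.2] op 0.008
push 12.7
t 18.85 tcp [0.596  0.0322 0.0883] box [-146.5   87.9] yaw -74.0 Fbox [-12.9   3.6   7.1] op 0.006
push 12.6
```

```bash

python3 -m pendant '[[[0,0,0],[0,0.002,0],0],[[0,0,0],[0,0.005,0],0],[[0,0,0],[0,0.01,0],0],[[0,0,0],[0,0.02,0],0],[[0,0,0],[0,0.035,0],0],[[0,0,0],[0,0.05,0],0],[[0,0,0],[0,0.06,-0.03],0],[[0,0,0],[0,0.06,-0.07],0],[[0,0,0],[0,0.06,-0.1],0],[[0,0,0],[0,0.06,-0.1],0]]'
python3 -m pendant '[[[0,0,0],[0,0.04,0],0],[[0,0,0],[0,0.08,0],0],[[0,0,0],[0,0.11,0],0],[[0,0,0],[0,0.11,0],0],[[0,0,0],[0,0.11,0],0],[[0,0,0],[0,0.11,0],0]]'
python3 - <<'E'
from h import *;from plant import r
import cv2
st(r);T=r.snapshot('top');S=r.snapshot('side')
a=cv2.resize(T['image'][75:265,325:465],None,fx=3.1,fy=3.1,interpolation=cv2.INTER_CUBIC)
b=cv2.resize(S['image'][150:280,280:400],None,fx=3.1,fy=3.1,interpolation=cv2.INTER_CUBIC);b=cv2.copyMakeBorder(b,0,a.shape[0]-b.shape[0],0,0,cv2.BORDER_CONSTANT)
cv2.imwrite('pics/fin.png',np.hstack([a[:,:420],b])[:,:,::-1])
E
```

```text
clock: 19.85
tool_pos: [0.5463, 0.0139, 0.1929]
eef_rot: [0.798, -0.603, 0.004, -0.003]
contact_force: [0.6, 0.2, 0.3]
opening: 0.005
clock: 20.45
tool_pos: [0.439, -0.0148, 0.1886]
eef_rot: [0.799, -0.602, 0.001, -0.001]
contact_force: [-0.1, 0.6, 0.2]
opening: 0.005
t 20.45 tcp [ 0.439  -0.0148  0.1886] box [-309.7   73.1] yaw -74.0 Fbox [0.  0.6 0.2] op 0.005
```

View pics/fin.png

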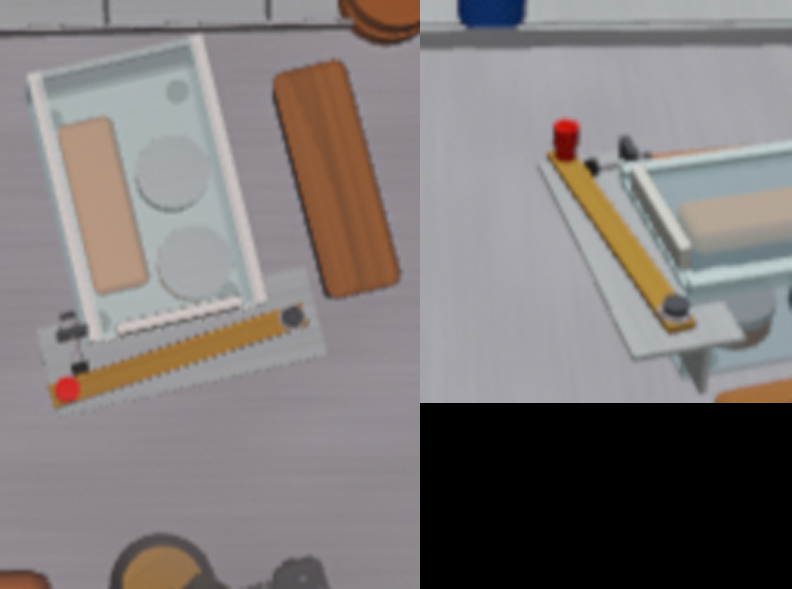

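The final view shows the bar lying across the lid and touching the rubber tip at (80,368), with the knob at (67,389). The lid is shut at (118,328)-(240,302), and the gripper is clear. I'll hand in now.

```bash
python3 - <<'E'
from h import *;from plant import r
T=r.snapshot('top');k=onz(T,red(T['image'][200-20:230,330:380])[0]+[330,180],.096);b=w2b(k)*1000
print('knob box',b,'theta',np.degrees(np.arctan2(-(b[0]+115),b[1]+80)))
print(r.finish_job())
E
```

```text
knob box [-131.03232027   90.87558304] theta 5.360057731635055
the job is handed in; nothing more can be done
None
```

I pushed the lid fully shut, then swung the keeper bar across onto the stop screw and pressed it there. I then backed the gripper clear and handed the job in at about 20.5 s of the 59 s allowed.

- **Lid:** It stopped dead within about 0.3 mm of the predicted shut position, at about 7 N against the 20 N limit. Later pictures show the pull strip level with the fronts of the runners.
- **Bar:** It met the rubber about 5° short of square across. I pressed to about 12.6 N at the knob and held it for half a second. Allowing about 4 N for the stiff pivot, that is about 9–10 N on the stop, inside the 5–15 N snug range. I worked that figure out rather than measuring it at the screw.
- **After letting go:** The bar stayed touching the rubber, with the knob at 5.4°, and the tool was touching nothing (wrist force about 0.6 N).
- **Everything else:** The shine brush looks unmoved in the before and after pictures. I did not measure the other bystanders again at the end, but the gripper kept above them throughout.

No check failed or disagreed.

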